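# Empty the hopper pot of nuts and stand it in its swivel stand

### The job

Pick up the sheet-steel hopper pot and tip it above the aluminium tray (it pours over its sloping side) until all four big nuts lie in the tray. Then stand the empty pot upright in the square pocket of the swivel stand, its foot dropped fully home, and let go; the pocket is swivelled a little, so you may need to turn the pot in small steps while pressing lightly until it drops in. Leave the other things on the bench where they are.

Things in the scene. Friction and masses are not known exactly. Their poses are not given: they have to be found in the camera images.
- pot: loose open pot of plain sheet steel, 0.2 to 0.4 kg empty (balance point near z = 45), 100 mm high, foot 56 x 56 mm. Origin: centre of the underside; z up, +x towards the sloping pouring side. Flat side walls at y = -28 and 28 mm (the faces to grip) and back wall at x = -28, all upright; the front wall leans out 22 degrees above z = 14, to x = 63 at the rim. Walls 4 mm, floor 6 mm
- pot_mouth (a point): in the pot's mouth, at rim height: 10 mm to +x of the pot's axis, 100 mm above its underside. At the start the pot stands on the bench with its pouring side facing -y, within 25 degrees. Tipped towards its +x by about 85 to 100 degrees, all its contents slide out over the sloping wall. Gripped far from its balance point it can swing between the fingers
- tray: fixed open aluminium tray, 200 mm (its x) by 220 mm (its y), 50 mm high, walls 5 mm. Origin: centre of the underside, z up
- stand: fixed swivel stand: round dark steel base 164 mm across, 8 mm high, origin under its centre. On it is clamped a square aluminium plate, 110 x 110 x 12 mm (top at z = 20 mm), with a 61 x 61 mm square pocket right through its middle, parallel to the plate's edges. The readings of the stand do not show the plate's angle
- pocket (a point): centre of the pocket's floor, 8 mm above the bench, 12 mm below the plate's top. Its axes do not show the pocket's angle: the sides are turned by an unknown angle, up to 20 degrees either way from the world x and y axes, to be seen or felt. The pot fits any of the four ways round
- nut0: loose slippery (oiled) steel hex nut, 30 mm across flats, 16 mm thick, hole 18 mm, 65 g; at the start in the pot, one of a stack of four. Origin: centre of one flat face
- nut1: loose slippery (oiled) steel hex nut, 30 mm across flats, 16 mm thick, hole 18 mm, 65 g; at the start in the pot, one of a stack of four. Origin: centre of one flat face
- nut2: loose slippery (oiled) steel hex nut, 30 mm across flats, 16 mm thick, hole 18 mm, 65 g; at the start in the pot, one of a stack of four. Origin: centre of one flat face
- nut3: loose slippery (oiled) steel hex nut, 30 mm across flats, 16 mm thick, hole 18 mm, 65 g; at the start in the pot, one of a stack of four. Origin: centre of one flat face
- tube: bystander: upright open offcut of square steel tube, 50 x 50 x 150 mm high, origin under its centre
- block: bystander: wooden block 160 x 70 x 38 mm, origin under its centre
- tape: bystander: tape measure 70 x 35 x 60 mm high, origin under its centre
- bracket: bystander: steel angle bracket 90 x 50 mm, 70 mm high at its +x end, origin under its centre
- wrench: bystander: wrench, 200 mm, lying flat
- jar: bystander: closed jar, 66 mm across, 90 mm high, origin under its centre
Things that resemble listed ones, but are neither listed nor needed, are in the scene too. Leave any pink or purple look-alike of the pot alone.

How it is judged:
By the outcome, as a careful person would: the job done as asked, in the order asked, and still so for the second after the job is handed in, with the robot touching nothing.
It also fails if it takes over 67 s, if anything falls off the work surface, if the arm or the gripper's body presses on something with over 40 N, if the wrist force passes 120 N, or if a joint passes its speed limit or range.

### The arm

A 6-joint arm with a two-finger parallel gripper is mounted at the origin on the work surface. World frame = base frame: x ahead of the robot, y to its left, z up, the work surface at z = 0. Lengths are in mm, angles in rad, forces in N, time in s.
With the tool pointing down it reaches from about 350 to 975 mm from the base axis. Payload 17.4 kg.
Tool frame: the origin (TCP) lies at the very end of the fingers, on their centre line; the grasp point (between the pads) lies 19 mm behind it (grasp_offset is the distance from the TCP to the grasp point, in mm); z points along the fingers, y is the line along which they close (so a half turn about z gives the same grasp; the last joint's range is limited). The gripper opens to 85 mm and grips with 20 to 120 N. Pads are 22 mm wide; open, the fingers measure 114 mm over their backs; the gripper's body (76 mm by 85 mm) begins 54 mm behind the grasp point. The pads swing forward as they close: fully open they stand 13 mm farther back than shut.
Start: joints at [1.197, 0.116, 1.442, -0, 1.584, -0.038], TCP at [222.437, 637.302, 231.303] pointing down, gripper open.
Joint ranges: [-2.83, 2.83], [-0.83, 2.19], [0.07, 2.5], [-1.14, 4.28], [0.01, 3], [-2.97, 2.97]. Speed limits (rad/s): [1.89, 1.89, 2.22, 3.14, 3.14, 3.14].

### API

Orientations are given as a unit quaternion [w, x, y, z].
In Python, from station import get_state, read_camera, camera_model, close_job, grasp_offset gives the robot as it stands.
- The arm moves only by the shell command python3 -m pendant 'ROWS'. ROWS is JSON, one flat list of numbers, 7 for each row, row after row: the shift along the tool's x, y, z in m, then the turn, a rotation vector about the tool's x, y, z in rad, then the opening, from 0 (shut) to 1 (fully open). A call has exactly 8 rows; each row shifts and turns the commanded pose from where the row before left it, along the tool's axes as they then stand; what a row does not reach is not made up. A row lasts 1/12 s, in which the tool goes at most 41.7 mm and 7.16 degrees, less where a joint would pass 70% of its speed; a pose out of reach is approached as far as the arm can. A call is refused whole if a number of a shift passes 0.0417 or a number of a turn 0.125, either way. A call with a gripper value outside its range is refused whole. The fingers move at their own pace and stop on an object; the grip force is fixed at half the most. Time passes only in rows, so rows that do not move let the fingers close, or fill a call up. It gives the time, the measured TCP pose, the force, the opening and the grip force at its end, in the units of the state.
- get_state(): the state, without advancing time (a new reading comes with each control period).
- read_camera(name): name is "side" or "top" or "wrist"; returns the picture (480x640x3 uint8, blue, green, red); there is no depth.
- camera_model(name): a dict with "K" (3x3 intrinsics, pixels), "rvec" (rotation vector, rad) and "tvec" (3), from world to camera coordinates, as OpenCV has them. Camera axes: x right, y down, z forward; pixel columns grow to the right and rows downward; lengths in mm; the calibration is good to about 2 mm. A picture is of the moment at which its call begins: read the wrist's pose just before it. camera_model takes no time and is no camera call; for the wrist camera it gives the pose at the moment of the call.
- close_job(): hands the job in; it is judged then, once.
The state is a dict: "clock": time; "qpos": joint angles; "qd": joint speeds; "effort": joint torques, N m; "position": TCP position; "tool_rot": TCP orientation; "wrist_force": force on the tool from outside, world axes, zero at the start; "wrist_torque": the same for the moment, N m; "width": opening from 0.0 (shut) to 1.0 (fully open); "grasp_force": force on a finger pad.
Only numpy, scipy, OpenCV 4.12 (cv2) and the standard library are available. Lean on these libraries where they do the work, as an engineer would, in place of code of your own. Each camera call takes 0.05 s, during which the arm holds its last target. There are 200 camera calls.

## Working session

There is one attempt and no reset: what is moved stays moved. The work goes in short steps, Python scripts to look and compute and a shell command to move; the robot and the scene stay as the last step left them, time stands still between calls to the robot, and variables do not carry over. Pictures are saved under pics/ and viewed, at most 10 in all, crops included, and the job is handed in when it is done.

```bash
mkdir -p pics; ls
cat > h.py <<'E'
import numpy as np,cv2
from station import *
from scipy.spatial.transform import Rotation as R
def ray(m,u,v,z):
    K=np.array(m["K"]);Rm=cv2.Rodrigues(np.array(m["rvec"],float))[0];t=np.array(m["tvec"],float).ravel()
    c=-Rm.T@t;d=Rm.T@np.linalg.inv(K)@[u,v,1.]
    return c+d*(z-c[2])/d[2]
def proj(m,p):
    return cv2.projectPoints(np.array(p,float).reshape(-1,3),np.array(m["rvec"],float),np.array(m["tvec"],float),np.array(m["K"]),None)[0].reshape(-1,2)
def rot(s=None):
    q=(s or get_state())["tool_rot"];return R.from_quat([q[1],q[2],q[3],q[0]])
E
python3 - <<'E'
from h import *
for n in("top","side"):
    cv2.imwrite(f"pics/{n}0.png",read_camera(n)); m=camera_model(n)
    Rm=cv2.Rodrigues(np.array(m["rvec"],float))[0];print(n,-Rm.T@np.array(m["tvec"]).ravel(),m["K"])
print(get_state(),rot().as_matrix(), grasp_offset)
E
```

```text
pics
top [ 237.62731746  -55.93407197 1311.48395206] [[491.91803726   0.         320.57768109]
 [  0.         491.91803726 242.73674655]
 [  0.           0.           1.        ]]
side [  223.21952288 -1210.83791356   883.37787628] [[584.74659111   0.         321.29010247]
 [  0.         584.74659111 242.86427829]
 [  0.           0.           1.        ]]
{'clock': 0.1, 'qpos': array([ 1.19719557e+00,  1.16460949e-01,  1.44218189e+00,  2.15099444e-05,
        1.58401938e+00, -3.78012850e-02]), 'qd': array([ 0.00105134,  0.0008003 , -0.0038917 , -0.00038347,  0.00167248,
       -0.00046404]), 'effort': array([ 2.47127755e-03, -7.33663630e+01, -6.33790398e+01,  9.40569043e-05,
        5.23589333e-03, -1.21540884e-04]), 'position': array([222.37075577, 637.14160237, 230.63083232]), 'tool_rot': array([-1.19758040e-04,  1.67111832e-01,  9.85937802e-01, -5.21309172e-04]), 'wrist_force': array([ 0.32730052,  0.1184268 , -0.3560803 ]), 'wrist_torque': array([0.02729113, 0.00115181, 0.00367473]), 'grasp_force': 0.0, 'width': 0.9992796698382979} [[-9.44147242e-01  3.29523620e-01 -4.10381819e-04]
 [ 3.29523870e-01  9.44146728e-01 -9.87930869e-04]
 [ 6.19140949e-05 -1.06798281e-03 -9.99999428e-01]] 18.700000000000003
```

View pics/top0.png

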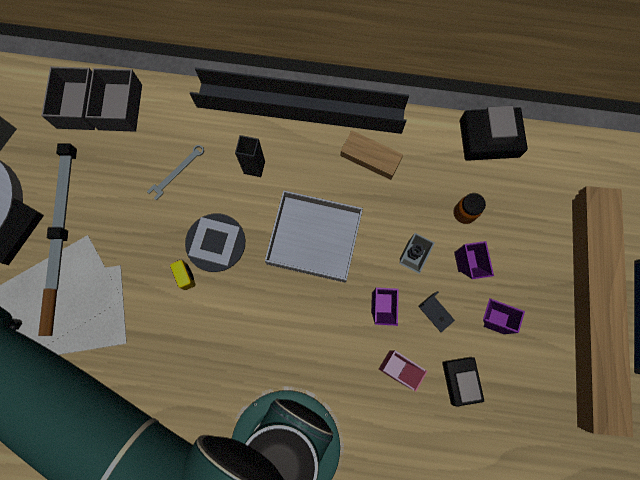

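View pics/side0.png

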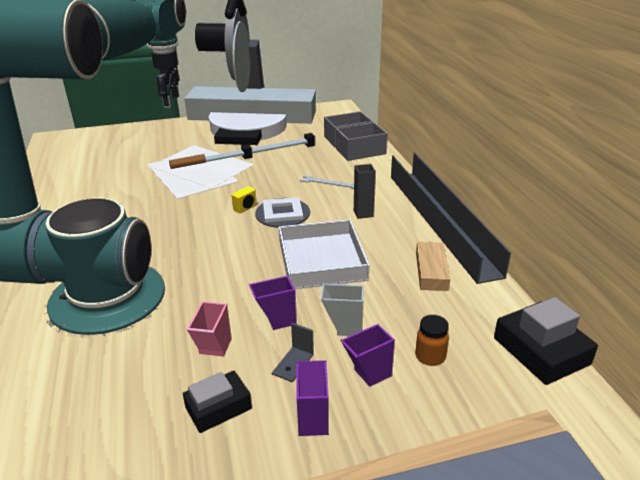

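Top view: the candidates for the pot are the grey one (416,252), purple ones (475,260), (385,306), (503,317) and a pink one (403,370). Only the grey one is plain steel with a nut stack inside. The tray is at (315,237) and the stand at (215,242). I'll confirm with a crop and measure.

Run:
```python
from h import *
t=cv2.imread("pics/top0.png");s=cv2.imread("pics/side0.png")
a=cv2.resize(t[215:290,380:455],(400,400),interpolation=cv2.INTER_CUBIC)
b=cv2.resize(s[270:345,305:380],(400,400),interpolation=cv2.INTER_CUBIC)
cv2.imwrite("pics/crop.png",np.hstack([a,b]))
m=camera_model("top");hsv=cv2.cvtColor(t,cv2.COLOR_BGR2HSV)
def big(mask,x0,y0,x1,y1):
    k=np.zeros_like(mask);k[y0:y1,x0:x1]=mask[y0:y1,x0:x1]
    k=cv2.morphologyEx(k,cv2.MORPH_CLOSE,np.ones((3,3)))
    c=max(cv2.findContours(k,cv2.RETR_EXTERNAL,cv2.CHAIN_APPROX_NONE)[0],key=cv2.contourArea);return c
gray=((hsv[...,1]<45)*255).astype(np.uint8)
for n,box,z,lo in(("pot",(390,225,445,280),100,0),("tray",(255,180,370,290),50,90),("plate",(180,205,250,275),20,100)):
    mk=gray.copy();mk[hsv[...,2]<lo]=0
    c=big(mk,*box);r=cv2.minAreaRect(c);p=cv2.boxPoints(r)
    print(n,r);print(np.array([ray(m,*q,z)[:2] for q in p]).round(1).tolist(),ray(m,*r[0],z).round(1))
    print(cv2.approxPolyDP(c,2,True).reshape(-1,2).tolist())
```

```text
pot ((416.300048828125, 252.40000915527344), (24.149532318115234, 34.435447692871094), 26.56505012512207)
[[484.1, -215.4], [568.5, -245.8], [548.1, -302.5], [464.4, -271.5]] [ 515.9 -258.8  100. ]
[[414, 233], [399, 263], [419, 273], [434, 242]]
tray ((313.2963562011719, 235.32467651367188), (84.17223358154297, 76.44488525390625), 13.172553062438965)
[[444.5, 124.0], [652.1, 110.8], [629.1, -114.4], [424.1, -93.8]] [535.7   6.3  50. ]
[[284, 190], [265, 260], [295, 267], [298, 271], [303, 269], [338, 277], [345, 282], [362, 208]]
plate ((213.462646484375, 240.51959228515625), (40.565399169921875, 41.75849914550781), 17.35402488708496)
[[444.3, 332.9], [557.9, 321.1], [538.9, 210.6], [426.3, 224.3]] [491.3 272.1  20. ]
[[201, 217], [188, 254], [227, 265], [238, 227]]
```

View pics/crop.png

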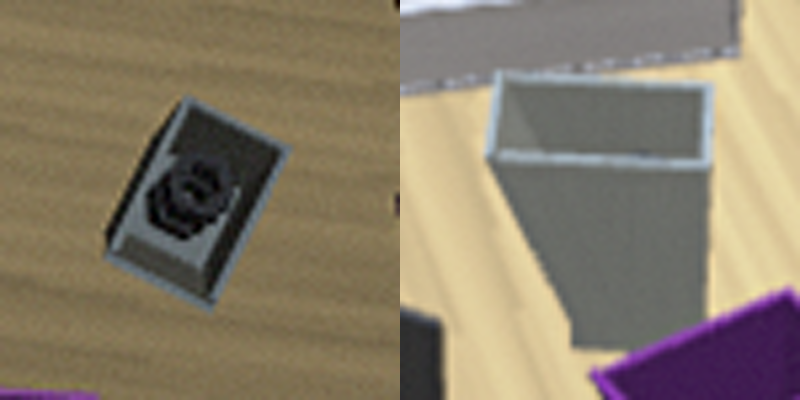

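Crop: the grey pot (top view 416,252) holds the dark nuts, and its slope faces left, towards world -x. That isn't the -y given in the task. Colour and contents identify it, so I take its pose from the pictures. I'll move over now, with a cross-check of the rim against the side view.

```bash
for i in 1; do python3 -m pendant '[-0.025,-0.028,-0.0025,0,0,0,1,-0.025,-0.028,-0.0025,0,0,0,1,-0.025,-0.028,-0.0025,0,0,0,1,-0.025,-0.028,-0.0025,0,0,0,1,-0.025,-0.028,-0.0025,0,0,0,1,-0.025,-0.028,-0.0025,0,0,0,1,-0.025,-0.028,-0.0025,0,0,0,1,-0.025,-0.028,-0.0025,0,0,0,1]'; done
python3 -m pendant '[-0.025,-0.028,-0.0025,0,0,0,1,-0.025,-0.028,-0.0025,0,0,0,1,-0.025,-0.028,-0.0025,0,0,0,1,-0.025,-0.028,-0.0025,0,0,0,1,-0.025,-0.028,-0.0025,0,0,0,1,-0.025,-0.028,-0.0025,0,0,0,1,-0.025,-0.028,-0.0025,0,0,0,1,-0.025,-0.028,-0.0025,0,0,0,1]'
python3 -m pendant '[-0.025,-0.028,-0.0025,0,0,0,1,-0.025,-0.028,-0.0025,0,0,0,1,-0.025,-0.028,-0.0025,0,0,0,1,-0.025,-0.028,-0.0025,0,0,0,1,-0.025,-0.028,-0.0025,0,0,0,1,-0.025,-0.028,-0.0025,0,0,0,1,-0.025,-0.028,-0.0025,0,0,0,1,-0.025,-0.028,-0.0025,0,0,0,1]'
cat >> h.py <<'E'
def target(yaw,tilt):  # pot x heading deg, tool leaning back by tilt deg (about tool y)
    a=np.radians(yaw);x=np.array([np.cos(a),np.sin(a),0]);z=np.array([0,0,-1.]);y=np.cross(z,x)
    return R.from_matrix(np.c_[x,y,z])*R.from_rotvec([0,np.radians(tilt),0])
def togo(p,yaw,tilt):
    s=get_state();Rc=rot(s);d=Rc.inv().apply(np.array(p)-s["position"])/1000
    print("shift",d.round(4),"turn",(Rc.inv()*target(yaw,tilt)).as_rotvec().round(3),"pos",s["position"].round(1),"q",s["qpos"].round(2),"t",s["clock"],"F",s["wrist_force"].round(1))
E
python3 - <<'E'
from h import *
o=np.array([532.3,-264.8]);a=np.radians(159.9);px=np.array([np.cos(a),np.sin(a)]);py=np.array([-px[1],px[0]])
print(proj(camera_model("side"),[[*(o+x*px+y*py),100] for x in(-28,63) for y in(-28,28)]).round(0).tolist())
togo([609,-293,134],160,45)
E
```

```text
clock: 0.77
position: [337.6, 358.2, 251.1]
tool_rot: [-0.0, 0.167, 0.986, -0.0]
wrist_force: [1.8, 0.0, 0.1]
width: 1.005
grasp_force: 0.0
clock: 1.43
position: [452.6, 80.6, 271.4]
tool_rot: [0.0, 0.167, 0.986, 0.0]
wrist_force: [1.7, 0.2, -0.3]
width: 1.0
grasp_force: 0.0
clock: 2.1
position: [567.8, -196.9, 291.0]
tool_rot: [-0.0, 0.167, 0.986, 0.0]
wrist_force: [0.3, 0.1, 0.4]
width: 1.0
grasp_force: 0.0
[[363.0, 284.0], [363.0, 301.0], [322.0, 283.0], [320.0, 299.0]]
shift [-0.0707 -0.0772  0.157 ] turn [-0.005  0.785  0.012] pos [ 567.8 -196.9  291. ] q [-0.38 -0.05  1.52  0.    1.68 -1.61] t 2.1 F [0.3 0.1 0.4]
```

```bash
python3 -m pendant '[-0.0236,-0.0257,0.01,0,0,0,1,-0.0236,-0.0257,0.01,0,0,0,1,-0.0236,-0.0257,0.01,0,0,0.012,1,0,0,0,0,0.12,0,1,0,0,0,0,0.12,0,1,0,0,0,0,0.12,0,1,0,0,0,0,0.12,0,1,0,0,0,0,0.12,0,1]'
python3 -m pendant '[0,0,0,0,0.09,0,1,0,0,0,0,0.09,0,1,0,0,0,0,0,0,1,0,0,0,0,0,0,1,0,0,0,0,0,0,1,0,0,0,0,0,0,1,0,0,0,0,0,0,1,0,0,0,0,0,0,1]'
python3 - <<'E'
from h import *
togo([609,-293,134],160,45)
cv2.imwrite("pics/w1.png",read_camera("wrist"))
m=camera_model("wrist");print(proj(m,[[532.3,-264.8,0],[535.1,-265.8,100]]))
E
```

```text
clock: 2.77
position: [609.2, -291.1, 261.6]
tool_rot: [-0.294, 0.165, 0.94, 0.052]
wrist_force: [-0.4, -0.7, -0.6]
width: 0.998
grasp_force: 0.0
clock: 3.43
position: [608.6, -290.9, 262.6]
tool_rot: [-0.373, 0.16, 0.911, 0.066]
wrist_force: [0.2, 0.7, -0.1]
width: 0.997
grasp_force: 0.0
shift [-0.091  -0.0018  0.0909] turn [-0.001  0.008  0.001] pos [ 608.6 -290.9  262.6] q [-0.45  0.58  0.94 -0.11  2.39 -1.72] t 3.4333 F [ 0.2  0.7 -0.1]
[[311.31272714 305.01595507]
 [310.92632878 276.6000436 ]]
```

View pics/w1.png

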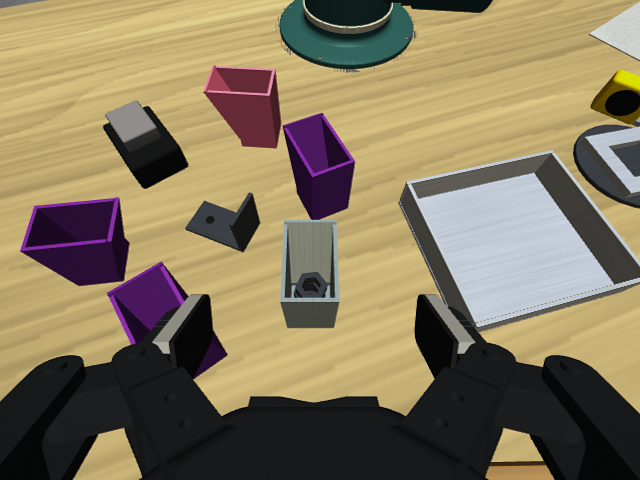

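Wrist view: the pot is centred and square between the fingers (rim 283–338, y 222–300), with a nut visible at (311,287). The slope is on the far side, towards the robot. Going in.

```bash
python3 -m pendant '[-0.0228,-0.0005,0.0228,0,0.008,0,1,-0.0228,-0.0005,0.0228,0,0,0,1,-0.0228,-0.0005,0.0228,0,0,0,1,-0.0228,-0.0005,0.0225,0,0,0,1,0,0,0.0225,0,0,0,1,0,0,0.0225,0,0,0,1,0,0,0.0225,0,0,0,1,0,0,0.0225,0,0,0,1]'
python3 - <<'E'
from h import *
togo([522.7,-261.3,41.8],160,45)
E
```

```text
clock: 4.15
position: [547.6, -270.9, 68.6]
tool_rot: [-0.378, 0.16, 0.91, 0.066]
wrist_force: [0.6, 0.7, -0.3]
width: 1.0
grasp_force: 0.0
shift [-0.0001  0.0005  0.0378] turn [-0.001 -0.002  0.001] pos [ 547.6 -270.9   68.6] q [-0.46  0.56  1.3  -0.09  2.06 -1.7 ] t 4.15 F [ 0.6  0.7 -0.3]
```

```bash
python3 -m pendant '[0,0.0005,0.0126,0,0,0,1,0,0,0.0126,0,0,0,1,0,0,0.0126,0,0,0,1,0,0,0,0,0,0,1,0,0,0,0,0,0,0,0,0,0,0,0,0,0,0,0,0,0,0,0,0,0,0,0,0,0,0,0]'
python3 -m pendant '[0,0,0,0,0,0,0,0,0,0,0,0,0,0,0,0,0,0,0,0,0,0,0,0,0,0,0,0,0,0,0,0,0,0,0,0,0,0,0,0,0,0,0,0,0,0,0,0,0,0,0,0,0,0,0,0]'
python3 - <<'E'
from h import *
togo([522.7,-261.3,41.8],160,45);print(get_state()["grasp_force"])
E
```

```text
clock: 4.82
position: [524.3, -262.1, 43.8]
tool_rot: [-0.377, 0.16, 0.91, 0.066]
wrist_force: [2.7, -2.8, 6.6]
width: 0.65
grasp_force: 55.3
clock: 5.48
position: [524.3, -262.0, 43.8]
tool_rot: [-0.377, 0.16, 0.91, 0.066]
wrist_force: [2.6, -1.3, 6.0]
width: 0.655
grasp_force: 55.3
shift [-0.0002  0.0002  0.0027] turn [-0.001 -0.001  0.   ] pos [ 524.3 -262.    43.8] q [-0.47  0.53  1.38 -0.09  2.01 -1.69] t 5.4833 F [ 2.6 -1.3  6. ]
55.33231437206268
```

```bash
python3 -m pendant '[0.0035,0,-0.0035,0,0,0,0,0.01,0,-0.01,0,0,0,0,0.0125,0,-0.0125,0,0,0,0,0.0125,0,-0.0125,0,0,0,0,0.0125,0,-0.0125,0,0,0,0,0.0125,0,-0.0125,0,0,0,0,0.0125,0,-0.0125,0,0,0,0,0.0125,0,-0.0125,0,0,0,0]'
python3 - <<'E'
from h import *
togo([623,-24.5,165],160,45);print(get_state()["grasp_force"],get_state()["width"])
E
```

```text
clock: 6.15
position: [523.8, -261.7, 170.5]
tool_rot: [-0.377, 0.16, 0.91, 0.066]
wrist_force: [-0.1, -0.8, -5.5]
width: 0.65
grasp_force: 59.4
shift [-0.0127  0.2568 -0.0049] turn [-0.001 -0.001  0.001] pos [ 523.8 -261.7  170.5] q [-0.47  0.43  1.31 -0.1   2.19 -1.71] t 6.15 F [-0.1 -0.8 -5.5]
59.40565288066864 0.6499837608653838
```

```bash
python3 -m pendant '[-0.001,0.015,0,0,0,0,0,-0.002,0.028,-0.001,0,0,0,0,-0.002,0.034,-0.001,0,0,0,0,-0.002,0.038,-0.001,0,0,0,0,-0.002,0.038,-0.001,0,0,0,0,-0.002,0.036,-0.001,0,0,0,0,-0.002,0.034,0,0,0,0,0,-0.001,0.018,0,0,0,0,0]'
python3 -m pendant '[0,0.01,0,0,0,0,0,0,0.005,0,0,0,0,0,0,0,0,0,-0.08,0,0,0,0,0,0,-0.08,0,0,0,0,0,0,-0.08,0,0,0,0,0,0,-0.08,0,0,0,0,0,0,-0.08,0,0,0,0,0,0,-0.08,0,0]'
python3 - <<'E'
from h import *
togo([623,-24.5,145],160,-50)
cv2.imwrite("pics/t2.png",np.hstack([read_camera("top")[140:340,220:460],read_camera("side")[150:350,200:440]]))
E
```

```text
clock: 6.82
position: [619.3, -36.0, 162.4]
tool_rot: [-0.378, 0.159, 0.91, 0.066]
wrist_force: [-0.5, -0.2, -5.3]
width: 0.644
grasp_force: 59.5
clock: 7.48
position: [623.3, -26.7, 162.3]
tool_rot: [-0.149, 0.171, 0.974, 0.026]
wrist_force: [-0.3, -0.1, -5.1]
width: 0.649
grasp_force: 59.8
shift [-0.0041  0.002   0.0168] turn [-0.    -1.176  0.   ] pos [623.3 -26.7 162.3] q [-0.12  0.22  1.46  0.07  1.76 -1.33] t 7.4833 F [-0.3 -0.1 -5.1]
```

View pics/t2.png

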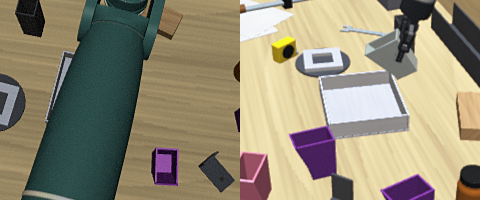

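The pot is held over the tray's far half (side crop 390,50) and leaning towards it. I'll keep tipping, slower near the slide angle.

```bash
python3 -m pendant '[0,0,0.002,0,-0.08,0,0,0,0,0.002,0,-0.08,0,0,0,0,0.002,0,-0.08,0,0,0,0,0.002,0,-0.08,0,0,0,0,0.002,0,-0.08,0,0,0,0,0.002,0,-0.08,0,0,0,0,0.002,0,-0.07,0,0,0,0,0.002,0,-0.06,0,0]'
python3 -m pendant '[0,0,0,0,-0.03,0,0,0,0,0,0,-0.03,0,0,0,0,0,0,-0.03,0,0,0,0,0,0,-0.03,0,0,0,0,0,0,-0.03,0,0,0,0,0,0,-0.03,0,0,0,0,0,0,-0.03,0,0,0,0,0,0,-0.03,0,0]'
python3 -m pendant '[0,0,0,0,-0.03,0,0,0,0,0,0,-0.03,0,0,0,0,0,0,-0.03,0,0,0,0,0,0,-0.03,0,0,0,0,0,0,-0.03,0,0,0,0,0,0,-0.03,0,0,0,0,0,0,-0.03,0,0,0,0,0,0,-0.03,0,0]'
python3 - <<'E'
from h import *
togo([623,-24.5,140],160,-50)
cv2.imwrite("pics/t3.png",cv2.resize(read_camera("side")[170:330,220:440],(660,480),interpolation=cv2.INTER_CUBIC))
E
```

```text
clock: 8.25
position: [622.3, -26.1, 145.2]
tool_rot: [0.148, 0.172, 0.974, -0.026]
wrist_force: [0.2, 0.4, -4.4]
width: 0.644
grasp_force: 61.1
clock: 8.92
position: [622.4, -26.4, 144.8]
tool_rot: [0.262, 0.168, 0.949, -0.047]
wrist_force: [0.1, -0.7, -5.1]
width: 0.645
grasp_force: 61.0
clock: 9.58
position: [622.6, -26.7, 144.7]
tool_rot: [0.374, 0.161, 0.911, -0.067]
wrist_force: [0.2, -0.3, -5.1]
width: 0.651
grasp_force: 61.3
shift [0.0035 0.0022 0.0031] turn [-0.002 -0.093 -0.   ] pos [622.6 -26.7 144.7] q [ 0.04 -0.34  2.14 -0.46  0.65 -0.91] t 9.5833 F [ 0.2 -0.3 -5.1]
```

View pics/t3.png

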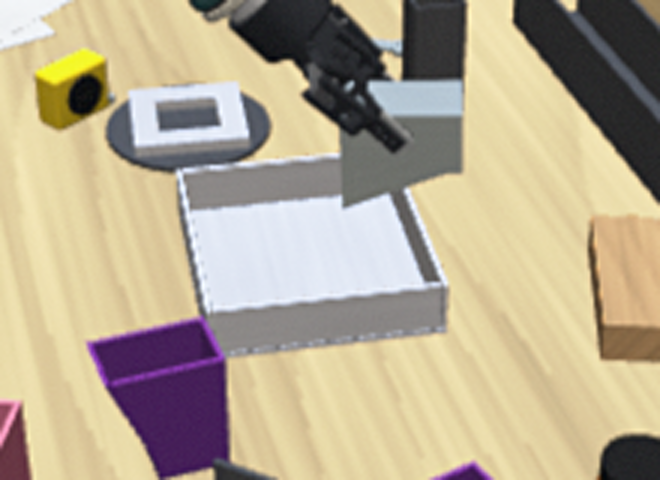

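The pot lies at 90° with its lip over the tray, and no nuts are out yet (load still 5.1 N). Tipping further and waiting.

```bash
python3 -m pendant '[0,0,0,0,-0.03,0,0,0,0,0,0,-0.03,0,0,0,0,0,0,-0.03,0,0,0,0,0,0,0,0,0,0,0,0,0,0,0,0,0,0,0,0,0,0,0,0,0,0,0,0,0,0,0,0,0,0,0,0,0]'
python3 -m pendant '[0,0,0,0,-0.03,0,0,0,0,0,0,-0.03,0,0,0,0,0,0,-0.03,0,0,0,0,0,0,-0.03,0,0,0,0,0,0,0,0,0,0,0,0,0,0,0,0,0,0,0,0,0,0,0,0,0,0,0,0,0,0]'
```

```text
clock: 10.3
position: [623.3, -25.7, 145.8]
tool_rot: [0.416, 0.157, 0.893, -0.073]
wrist_force: [-0.0, -0.5, -2.7]
width: 0.649
grasp_force: 62.2
clock: 10.97
position: [623.4, -25.5, 146.0]
tool_rot: [0.469, 0.152, 0.866, -0.082]
wrist_force: [0.7, -1.1, -2.4]
width: 0.648
grasp_force: 62.2
```

The load fell by 2.6 N, which matches all four nuts (4 × 65 g). Checking the tray.

Run:
```python
from h import *
togo([560,150,190],172,45)
cv2.imwrite("pics/t4.png",cv2.resize(read_camera("side")[170:330,220:440],(660,480),interpolation=cv2.INTER_CUBIC))
```

```text
shift [ 0.0285  0.1434 -0.1241] turn [-0.024  1.77  -0.237] pos [623.4 -25.5 146. ] q [ 0.08 -0.38  2.25 -0.86  0.48 -0.53] t 10.9667 F [ 0.7 -1.1 -2.4]
```

View pics/t4.png

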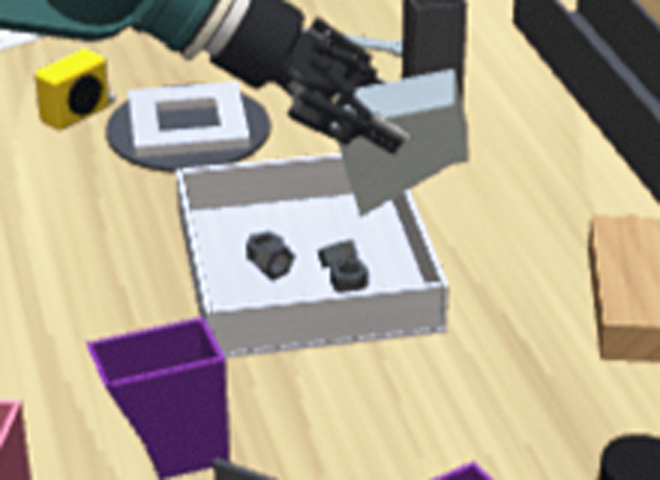

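The nuts lie in the tray at crop (270,253) as a pair, (338,255) and (348,272). Swinging the pot back upright, and refining the plate angle from the first top picture.

```bash
python3 -m pendant '[-0.017,0,-0.011,0,0,0,0,-0.017,0,-0.011,0,0,0,0,0,0,0,0,0.1,0,0,0,0,0,0,0.12,0,0,0,0,0,0,0.12,0,0,0,0,0,0,0.12,0,0,0,0,0,0,0.12,0,0,0,0,0,0,0.12,0,0]'
python3 -m pendant '[0,0,0,0,0.12,0,0,0,0,0,0,0.12,0,0,0,0,0,0,0.12,0,0,0,0,0,0,0.12,0,0,0,0,0,0,0.12,0,0,0,0,0,0,0.12,0,0,0,0,0,0,0.12,0,0,0,0,0,0,0.1,0,0]'
python3 - <<'E'
from h import *
for n,box,img in(("top",(180,205,250,275),"top0"),("side",(250,185,320,230),"side0")):
    t=cv2.imread(f"pics/{img}.png");g=cv2.GaussianBlur(cv2.cvtColor(t,cv2.COLOR_BGR2GRAY),(3,3),0);x0,y0,x1,y1=box
    sat=cv2.cvtColor(t,cv2.COLOR_BGR2HSV)[...,1]
    sub=cv2.resize(g[y0:y1,x0:x1],None,fx=8,fy=8,interpolation=cv2.INTER_LINEAR)
    ss=cv2.resize(sat[y0:y1,x0:x1],None,fx=8,fy=8,interpolation=cv2.INTER_LINEAR)
    th=cv2.threshold(sub,0,255,cv2.THRESH_OTSU)[0]
    for thr in (th,th+15):
        mk=((sub>thr)&(ss<50)).astype(np.uint8)
        cs,h=cv2.findContours(mk,cv2.RETR_CCOMP,cv2.CHAIN_APPROX_NONE)
        i=max(range(len(cs)),key=lambda k:cv2.contourArea(cs[k])*(h[0][k][3]<0))
        js=[k for k in range(len(cs)) if h[0][k][3]==i];j=max(js,key=lambda k:cv2.contourArea(cs[k])) if js else None
        m=camera_model(n)
        for k in (i,j):
            if k is None: continue
            w=np.array([ray(m,x0+(q[0]+.5)/8-.5,y0+(q[1]+.5)/8-.5,20)[:2] for q in cs[k].reshape(-1,2)],np.float32)
            print(n,thr,cv2.minAreaRect(w))
togo([560,150,190],172,45)
E
```

```text
clock: 11.68
position: [623.6, -25.1, 187.5]
tool_rot: [0.142, 0.17, 0.975, -0.024]
wrist_force: [-0.2, -0.6, -3.4]
width: 0.647
grasp_force: 62.2
clock: 12.35
position: [624.2, -25.8, 186.0]
tool_rot: [-0.316, 0.163, 0.933, 0.056]
wrist_force: [0.0, 0.6, -4.2]
width: 0.655
grasp_force: 62.3
top 84.0 ((491.3924255371094, 272.008056640625), (112.41127014160156, 112.26087188720703), 83.00645446777344)
top 84.0 ((490.4956970214844, 271.23236083984375), (61.59566116333008, 60.978759765625), 82.92507934570312)
top 99.0 ((491.4814758300781, 272.1314392089844), (110.93508911132812, 110.28128051757812), 82.9449234008789)
top 99.0 ((490.5245666503906, 271.34197998046875), (63.672080993652344, 63.01952362060547), 83.07125854492188)
side 153.0 ((491.7816467285156, 271.801025390625), (121.34846496582031, 117.40248107910156), 82.97715759277344)
side 153.0 ((491.06011962890625, 268.11663818359375), (56.55232238769531, 60.895015716552734), 82.96331024169922)
side 168.0 ((491.9676818847656, 273.0594482421875), (118.80638885498047, 115.63021850585938), 82.9867172241211)
side 168.0 ((491.068603515625, 268.5518798828125), (60.99948501586914, 62.45399856567383), 82.93582153320312)
shift [0.0978 0.1435 0.07  ] turn [ 0.138  0.132 -0.155] pos [624.2 -25.8 186. ] q [-0.14  0.41  1.26  0.15  2.11 -1.33] t 12.35 F [ 0.   0.6 -4.2]
```

Run:
```python
from h import *
togo([482.8,272.9,150],173,45)
```

```text
shift [0.1643 0.2327 0.1714] turn [ 0.15   0.132 -0.169] pos [624.2 -25.8 186. ] q [-0.14  0.41  1.26  0.15  2.11 -1.33] t 12.35 F [ 0.   0.6 -4.2]
```

```bash
python3 -m pendant '[0,0,0,0.05,0.044,-0.056,0,0,0,0,0.05,0.044,-0.056,0,0,0,0,0.05,0.044,-0.056,0,0.012,0.02,0.012,0,0,0,0,0.02,0.028,0.018,0,0,0,0,0.02,0.028,0.018,0,0,0,0,0.02,0.028,0.018,0,0,0,0,0.015,0.02,0.015,0,0,0,0]'
python3 - <<'E'
from h import *
togo([482.8,272.9,150],173,45)
E
```

```text
clock: 13.02
position: [519.5, 114.2, 189.5]
tool_rot: [-0.379, 0.057, 0.923, 0.022]
wrist_force: [0.3, -0.5, -1.7]
width: 0.648
grasp_force: 62.0
shift [0.012  0.1531 0.0671] turn [-0.001  0.006 -0.001] pos [519.5 114.2 189.5] q [ 0.09  0.28  1.45  0.18  2.16 -1.32] t 13.0167 F [ 0.3 -0.5 -1.7]
```

```bash
python3 -m pendant '[0.002,0.022,0.01,0,0.006,0,0,0.002,0.026,0.011,0,0,0,0,0.002,0.026,0.011,0,0,0,0,0.002,0.026,0.011,0,0,0,0,0.002,0.022,0.01,0,0,0,0,0.001,0.018,0.008,0,0,0,0,0.001,0.01,0.005,0,0,0,0,0,0.003,0.001,0,0,0,0]'
python3 - <<'E'
from h import *
togo([482.8,272.9,150],173,45)
t=read_camera("top");s=read_camera("side");cv2.imwrite("pics/t5.png",t);cv2.imwrite("pics/s5.png",s)
cv2.imwrite("pics/v5.png",np.hstack([cv2.resize(t[160:300,180:380],(400,280)),cv2.resize(s[100:240,220:320],(400,560))[:280*2]][1:] ) )
p=get_state()["position"];a=np.radians(173);px=np.array([np.cos(a),np.sin(a)]);py=np.array([-px[1],px[0]]);o=p[:2]-8.5*px
print(proj(camera_model("side"),[[*(o+x*px+y*py),p[2]-43.8+z] for x,z in((-28,0),(28,0),(63,100),(-28,100)) for y in(-28,28)]).round(0).tolist())
E
```

```text
clock: 13.68
position: [483.5, 271.9, 149.3]
tool_rot: [-0.383, 0.056, 0.922, 0.022]
wrist_force: [0.7, -0.7, -2.8]
width: 0.649
grasp_force: 62.0
shift [0.0011 0.0009 0.0001] turn [-0.003 -0.001 -0.001] pos [483.5 271.9 149.3] q [ 0.31  0.32  1.48  0.34  2.06 -1.09] t 13.6833 F [ 0.7 -0.7 -2.8]
[[290.0, 176.0], [292.0, 185.0], [271.0, 178.0], [272.0, 187.0], [256.0, 147.0], [257.0, 155.0], [288.0, 145.0], [290.0, 153.0]]
```

View pics/v5.png

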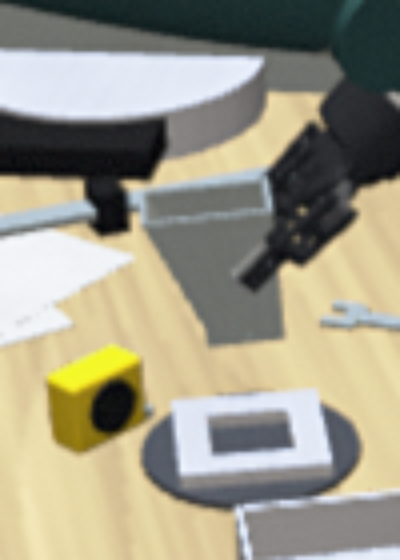

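Side crop: the held pot is upright, with its foot corners at (211,345) and (283,338). These match the predicted corners within about 1 px. It is empty-side square to the plate, so I'll descend.

```bash
python3 -m pendant '[-0.007,0.001,0.008,0,0,0,0,-0.0095,0,0.0095,0,0,0,0,-0.0095,0,0.0095,0,0,0,0,-0.0095,0,0.0095,0,0,0,0,-0.0095,0,0.0095,0,0,0,0,-0.006,0,0.006,0,0,0,0,-0.003,0,0.003,0,0,0,0,0,0,0,0,0,0,0]'
python3 - <<'E'
from h import *
togo([482.8,272.9,51.8],173,45)
E
```

```text
clock: 14.45
position: [482.9, 271.3, 71.4]
tool_rot: [-0.383, 0.058, 0.922, 0.022]
wrist_force: [0.0, 0.0, -2.1]
width: 0.65
grasp_force: 62.1
shift [-0.0137  0.0016  0.014 ] turn [-0.002 -0.002 -0.004] pos [482.9 271.3  71.4] q [ 0.31  0.39  1.53  0.32  1.95 -1.13] t 14.45 F [ 0.   0.  -2.1]
```

Now lower slowly through the plate top (TCP z ≈ 64), watching the force.

```bash
python3 -m pendant '[-0.001,0.0008,0.001,0,0,0,0,-0.001,0.0008,0.001,0,0,0,0,-0.001,0,0.001,0,0,0,0,-0.001,0,0.001,0,0,0,0,-0.001,0,0.001,0,0,0,0,-0.001,0,0.001,0,0,0,0,-0.001,0,0.001,0,0,0,0,0,0,0,0,0,0,0]'
python3 - <<'E'
from h import *
togo([482.8,272.9,51.8],173,45)
E
```

```text
clock: 15.12
position: [483.4, 273.1, 63.1]
tool_rot: [-0.383, 0.057, 0.922, 0.022]
wrist_force: [0.3, -0.6, 3.5]
width: 0.646
grasp_force: 62.8
shift [-0.0076 -0.0002  0.0084] turn [-0.002 -0.001 -0.003] pos [483.4 273.1  63.1] q [ 0.31  0.4   1.53  0.32  1.93 -1.13] t 15.1167 F [ 0.3 -0.6  3.5]
```

Contact on the plate at z 63, so it isn't in yet. Searching in small steps under light pressure.

```bash
python3 -m pendant '[0,-0.0008,0.0015,0,0,0,0,0,-0.0008,0,0,0,0,0,0,-0.0005,0,0,0,0,0,0,0,0,0,0,0,0,0,0,0,0,0,0,0,0,0,0,0,0,0,0,0,0,0,0,0,0,0,0,0,0,0,0,0,0]'
python3 - <<'E'
from h import *
togo([482.8,272.9,51.8],173,45);print(get_state()["wrist_torque"])
E
python3 -m pendant '[0.0005,0,0.0005,0,0,0,0,0.0005,0,0.0005,0,0,0,0,0.0005,0,0.0005,0,0,0,0,0,0,0,0,0,0,0,0,0,0,0,0,0,0,0,0,0,0,0,0,0,0,0,0,0,0,0,0,0,0,0,0,0,0,0]'
python3 - <<'E'
from h import *
togo([482.8,272.9,51.8],173,45);print(get_state()["wrist_torque"])
E
```

```text
clock: 15.78
position: [482.1, 271.1, 61.6]
tool_rot: [-0.382, 0.057, 0.922, 0.022]
wrist_force: [1.1, 0.1, -3.3]
width: 0.65
grasp_force: 62.4
shift [-0.0073  0.0019  0.0066] turn [-0.002 -0.001 -0.003] pos [482.1 271.1  61.6] q [ 0.31  0.39  1.54  0.32  1.93 -1.14] t 15.7833 F [ 1.1  0.1 -3.3]
[-0.07946616 -0.71470788  0.00373207]
clock: 16.45
position: [480.4, 271.3, 61.8]
tool_rot: [-0.382, 0.057, 0.922, 0.022]
wrist_force: [4.9, -0.3, -2.7]
width: 0.651
grasp_force: 61.4
shift [-0.0086  0.0019  0.0056] turn [-0.002  0.001 -0.003] pos [480.4 271.3  61.8] q [ 0.31  0.39  1.54  0.32  1.93 -1.14] t 16.45 F [ 4.9 -0.3 -2.7]
[-0.31154619 -1.44619413  0.19964118]
```

It slipped in (vertical load gone, lateral wall contact after the second step). Backing off 1.5 mm and descending.

```bash
python3 -m pendant '[-0.0007,0,-0.0007,0,0,0,0,-0.0005,0,-0.0005,0,0,0,0,-0.001,0,0.001,0,0,0,0,-0.001,0,0.001,0,0,0,0,-0.001,0,0.001,0,0,0,0,-0.001,0,0.001,0,0,0,0,0,0,0,0,0,0,0,0,0,0,0,0,0,0]'
python3 - <<'E'
from h import *
togo([482.8,272.9,51.8],173,45);print(get_state()["wrist_torque"])
E
```

```text
clock: 17.12
position: [481.5, 271.1, 55.9]
tool_rot: [-0.383, 0.057, 0.922, 0.022]
wrist_force: [-0.4, -0.4, -2.6]
width: 0.649
grasp_force: 61.1
shift [-0.0036  0.0019  0.0021] turn [-0.002 -0.001 -0.003] pos [481.5 271.1  55.9] q [ 0.31  0.4   1.54  0.32  1.92 -1.14] t 17.1167 F [-0.4 -0.4 -2.6]
[-0.14863737 -0.68653999  0.00107327]
```

```bash
python3 -m pendant '[-0.001,0,0.001,0,0,0,0,-0.001,0,0.001,0,0,0,0,-0.001,0,0.001,0,0,0,0,-0.0007,0,0.0007,0,0,0,0,0,0,0,0,0,0,0,0,0,0,0,0,0,0,0,0,0,0,0,0,0,0,0,0,0,0,0,0]'
python3 - <<'E'
from h import *
togo([482.8,272.9,51.8],173,45);print(get_state()["wrist_torque"])
E
```

```text
clock: 17.78
position: [482.0, 271.1, 52.4]
tool_rot: [-0.382, 0.057, 0.922, 0.022]
wrist_force: [2.4, -1.8, 11.7]
width: 0.648
grasp_force: 61.9
shift [-0.0008  0.0019  0.    ] turn [-0.002 -0.001 -0.002] pos [482.  271.1  52.4] q [ 0.31  0.4   1.54  0.32  1.92 -1.14] t 17.7833 F [ 2.4 -1.8 11.7]
[-0.28966376  1.15632688  0.213391  ]
```

The foot is on the pocket floor (z 52.4, 12 N). Release, then back out along the tool axis.

```bash
python3 -m pendant '[0.001,0,-0.001,0,0,0,0,0,0,0,0,0,0,0,0,0,0,0,0,0,1,0,0,0,0,0,0,1,0,0,0,0,0,0,1,0,0,0,0,0,0,1,0,0,0,0,0,0,1,0,0,0,0,0,0,1]'
python3 -m pendant '[0,0,-0.004,0,0,0,1,0,0,-0.01,0,0,0,1,0,0,-0.015,0,0,0,1,0,0,-0.02,0,0,0,1,0,0,-0.025,0,0,0,1,0,0,-0.025,0,0,0,1,0,0,-0.025,0,0,0,1,0,0,-0.025,0,0,0,1]'
python3 -m pendant '[0.02,0,-0.03,0,0,0,1,0.02,0,-0.03,0,0,0,1,0.02,0,-0.03,0,0,0,1,0.02,0,-0.03,0,0,0,1,0,0,0,0,0,0,1,0,0,0,0,0,0,1,0,0,0,0,0,0,1,0,0,0,0,0,0,1]'
python3 - <<'E'
from h import *
t=read_camera("top");s=read_camera("side")
cv2.imwrite("pics/v6.png",np.hstack([cv2.resize(t[180:300,180:380],(500,300),interpolation=cv2.INTER_CUBIC),cv2.resize(s[155:275,240:360],(300,300),interpolation=cv2.INTER_CUBIC)]))
a=np.radians(173);px=np.array([np.cos(a),np.sin(a)]);py=np.array([-px[1],px[0]]);o=np.array([491,271.])
for n in("side",):print(n,proj(camera_model(n),[[*(o+x*px+y*py),8+z] for x,z in((28,12),(-28,12),(63,100),(-28,100)) for y in(28,)]).round(0).tolist())
E
```

```text
clock: 18.45
position: [481.6, 271.1, 52.1]
tool_rot: [-0.383, 0.057, 0.922, 0.022]
wrist_force: [0.3, -1.0, -0.3]
width: 0.999
grasp_force: 0.0
clock: 19.12
position: [587.6, 258.2, 159.1]
tool_rot: [-0.382, 0.057, 0.922, 0.022]
wrist_force: [2.2, 0.1, -0.0]
width: 1.001
grasp_force: 0.0
clock: 19.78
position: [614.5, 255.4, 297.7]
tool_rot: [-0.383, 0.058, 0.922, 0.022]
wrist_force: [0.9, -0.1, -0.4]
width: 1.0
grasp_force: 0.0
side [[273.0, 213.0], [292.0, 211.0], [259.0, 187.0], [291.0, 185.0]]
```

View pics/v6.png

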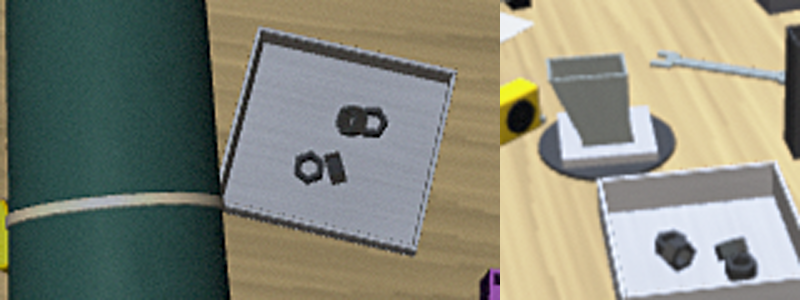

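The view shows all four nuts in the tray: top (352,121), (373,121), (308,166) and (336,168). The pot stands upright in the plate, and its rim is within 2 px of the fully-home prediction. The gripper is clear, so I'm handing in.

```bash
python3 -c "
from station import *
print(close_job())"
```

```text
the job is handed in; nothing more can be done
None
```

The job is handed in at about 20 s: all four nuts lie in the tray, and the empty pot stands upright and fully home in the swivel-stand pocket, released, with the gripper clear (the pot's pouring side faced about -x at the start, not -y as the task says).

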